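Check the hand brake of the wire reel stand

TASK

Check the hand brake of the reel stand: push its lever on, click by click, until it stays by itself in a notch with the red pointer over the green band, and take your hand right off it for a second to see that it holds. Then press the red release button on the lever's end and, with it held in, bring the lever all the way back to off and let go, so that the reel runs free. Leave the other things on the bench where they are.

Things in the scene. Friction and masses are not known exactly. Their poses are not given: they have to be found in the camera images.
- stand: Fixed reel stand with a hand brake. Origin on the bench right below the lever's hinge; x points the way the lever's top goes as the brake is put on (away from the robot), y left along the hinge, z up. Steel base plate 8 mm thick, x -100 to 140, y -280 to 80 mm. The lever swings in the plane y = 0. On its left (y 9 to 51 mm) a white curved scale, radius 97 mm about the hinge, a tick at each notch.
- reel: Yellow and blue wire reel 216 mm in diameter, 92 mm wide, on a level axle in the stand, to the right of the lever; its near side is 110 mm from the lever's plane, its top 255 mm above the bench. Origin at its centre. A red brake shoe in front of it moves with the lever.
- lever (a joint): Lever angle, rad: 0 = off, leaning 0.8 rad from upright towards the robot; grows as it is pushed away from the robot; upright at 0.8; stop at 1.0. A spring pulls it back to 0 (3 to 5 N at the grip). Ratchet notches at 0.20, 0.34, 0.48, 0.62, 0.76, 0.90: pushed a little past one and let go, it sinks back into it. Steel bar with a black round grip, diameter 34 mm, 110 to 195 mm from the hinge.
- lever_hinge (a point): Point on the lever's hinge axis in the lever's mid plane, 60 mm above the bench. Its axes turn with the lever: z along the lever towards the button, y along the hinge.
- grip_end (a point): Centre of the end face of the lever's black grip, 195 mm from the hinge. Its z axis points along the lever, out of the end.
- button (a joint): How far the red button on the lever's end is pressed, m: 0 = out, 0.011 = fully in. It is one piece with the pawl: it dips 5 mm at each click and stands about 1 mm in when in a notch. Pressed 6 mm or more it frees the lever while kept in; let out, the pawl catches the next notch. Spring 3 N out, 6 N fully in; stiffer (some 10 N) while the brake's pull hangs on the pawl.
- button_top (a point): Centre of the flat top of the red button, 28 mm in diameter, 207 mm from the hinge when out (12 mm proud of the grip). It is pressed along the lever, towards the hinge; its z axis points out along the lever.
- band (a joint): Where the green band on the scale has been set: the lever angle (rad) at which the red pointer stands over the middle of the band. The band reaches 0.105 rad to either side. It is stiff and is not to be moved.
- band_mid (a point): Point 106 mm from the hinge over the middle of the green band; the band is 22 mm long along the scale and 26 mm wide.
- pointer (a point): Tip line of the red pointer (a thin red bar across the scale, 4 mm thick, fixed to the lever), 106 mm from the hinge; it coincides with band_mid when the lever's angle equals the band's.
- tape: Bystander: roll of white tape lying flat, 110 mm across, 40 mm high. Origin at the centre of its underside.
- screwdriver: Bystander: orange screwdriver lying on the bench. Origin near its middle, x along it.
- carton: Bystander: cardboard carton 120 x 90 x 70 mm. Origin at the centre of its underside.

How it is judged:
By the outcome, as a careful person would: the job done as asked, in the order asked, and still so for the second after the job is handed in, with the robot touching nothing.
It also fails if it takes over 61 s, if anything falls off the work surface, if the arm or the gripper's body presses on something with over 40 N, if the wrist force passes 120 N, or if a joint passes its speed limit or range.

ROBOT

A 6-joint arm with a two-finger parallel gripper is mounted at the origin on the work surface. World frame = base frame: x ahead of the robot, y to its left, z up, the work surface at z = 0. Lengths are in mm, angles in rad, forces in N, time in s.
With the tool pointing down it reaches from about 350 to 975 mm from the base axis. Payload 7.1 kg.
Tool frame: the origin (TCP) lies midway between the tips of the shut fingers; the grasp point (between the pads) lies 19 mm behind it; z points along the fingers, y is the line along which they close (so a half turn about z gives the same grasp; the last joint's range is limited). The gripper opens to 88 mm and grips with 3 to 60 N. Pads are 20 mm wide; open, the fingers measure 115 mm over their backs; the gripper's body (75 mm by 178 mm) begins 61 mm behind the grasp point.
Start: joints at [-1.363, 0.423, 1.63, -0, 1.089, -0.019], TCP at [140.557, -608.973, 222.675] pointing down, gripper open.
Joint ranges: [-3, 3], [-0.9, 2.11], [0.09, 2.58], [-1.31, 4.45], [0.11, 2.69], [-2.54, 2.54]. Speed limits (rad/s): [2.39, 2.39, 3.01, 3.14, 3.14, 3.14].

INTERFACE

Orientations are given as a rotation vector (axis times angle).
In Python, from workcell import ctrl gives the robot as it stands.
- The arm moves only by the shell command python3 -m pendant 'ROWS'. ROWS is a JSON object of lists of equal length, an entry for each row: "grip": the opening, from -1 (shut) to 1 (fully open); "linear": the shift along the tool's x, y, z in mm, a list of three; "angular": the turn, a rotation vector about the tool's x, y, z in rad, a list of three. In form: {"grip": [grip, ...], "linear": [[tx, ty, tz], ...], "angular": [[ax, ay, az], ...]}. A call has 1 to 12 rows; each row shifts and turns the commanded pose from where the row before left it, along the tool's axes as they then stand; what a row does not reach is not made up. A row lasts 1/12 s, in which the tool goes at most 41.7 mm and 7.16 degrees, less where a joint would pass 70% of its speed; a pose out of reach is approached as far as the arm can. A call with a gripper value outside its range is refused whole. The fingers move at their own pace and stop on an object; the grip force is fixed at half the most. Time passes only in rows, so rows that do not move let the fingers close. It gives the time, the measured TCP pose, the force, the opening and the grip force at its end, in the units of the state.
- ctrl.get_obs(): the state, without advancing time (a new reading comes with each control period).
- ctrl.get_image(name): name is "side" or "top"; returns the picture (480x640x3 uint8, red, green, blue); there is no depth.
- ctrl.camera_params(name): a dict with "vfov" (degrees; the focal length in pixels is half the picture's height over the tangent of half this angle, whatever the lens; pixels are square), "cx", "cy" (the principal point, pixels), "k1" (the pictures are not rectified: a ray, as slopes to the right and down, at radius r is drawn at 1 + k1 r^2 times it, then the intrinsics apply), "R" (3x3) and "t" (3): a world point X has camera coordinates R X + t. Camera axes: x right, y down, z forward; pixel columns grow to the right and rows downward; lengths in mm; the calibration is good to about 2 mm. A picture is of the moment at which its call begins. camera_params takes no time and is no camera call.
- ctrl.close_job(): hands the job in; it is judged then, once.
The state is a dict: "t": time; "qpos": joint angles; "qvel": joint speeds; "joint_torque": joint torques, N m; "ee_pos": TCP position; "orientation": TCP orientation; "ft_force": force on the tool from outside, world axes, zero at the start; "moment": the same for the moment, N m; "width": finger opening in mm; "grasp_force": force on a finger pad.
Only numpy, scipy, OpenCV 4.12 (cv2) and the standard library are available. Lean on these libraries where they do the work, as an engineer would, in place of code of your own. Each camera call takes 0.05 s, during which the arm holds its last target. There are 200 camera calls.

## Working session

There is one attempt and no reset: what is moved stays moved. The work goes in short steps, Python scripts to look and compute and a shell command to move; the robot and the scene stay as the last step left them, time stands still between calls to the robot, and variables do not carry over. Pictures are saved under pics/ and viewed, at most 10 in all, crops included, and the job is handed in when it is done.

```bash
mkdir -p pics
python3 - <<'E'
from workcell import ctrl
import cv2
o=ctrl.get_obs();print({k:(v if not hasattr(v,'round') else v) for k,v in o.items()})
for n in("side","top"):
    cv2.imwrite(f"pics/{n}0.png",ctrl.get_image(n)[:,:,::-1]);print(n,ctrl.camera_params(n))
E
```

```text
{'t': 0.0, 'qpos': array([-1.36301998e+00,  4.23814896e-01,  1.63068820e+00,  6.41500314e-06,
        1.08859349e+00, -1.90274710e-02]), 'qvel': array([ 0.00162668,  0.00086872, -0.00025955,  0.00116969,  0.00132072,
       -0.0006911 ]), 'joint_torque': array([-3.72312516e-04, -5.44634628e+01, -2.73666251e+01,  6.44262764e-02,
        2.27873161e-02, -1.37520647e-04]), 'ee_pos': array([ 140.4359347 , -608.44917975,  221.91860285]), 'orientation': array([-3.11992623e+00, -3.55325365e-01,  2.13630683e-04]), 'ft_force': array([-0.40015504, -0.32650637, -0.74540088]), 'moment': array([-0.02799862,  0.00358559, -0.06608133]), 'grasp_force': 0.0, 'width': 87.89623106840831}
side {'vfov': 46.20224795292884, 'cx': 324.0376511501508, 'cy': 245.01153084132721, 'k1': -0.1237570272778198, 'R': array([[-0.80152831, -0.59792992, -0.00567181],
       [-0.41672757,  0.56537771, -0.71181892],
       [ 0.42882455, -0.56817942, -0.70234013]]), 't': array([ 421.9655451 ,  313.17080919, 1049.91438396])}
top {'vfov': 54.39934388844446, 'cx': 329.7333075229011, 'cy': 237.20164800607134, 'k1': 0.013805889135622949, 'R': array([[ 0.01196656, -0.99976817, -0.01790007],
       [-0.99065016, -0.00942064, -0.13610108],
       [ 0.1359009 ,  0.01936137, -0.99053323]]), 't': array([ 12.80259616, 533.58457311, 950.26840246])}
```

View pics/side0.png

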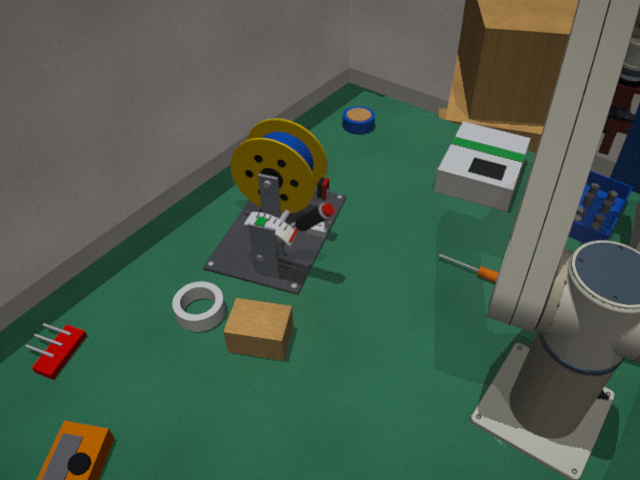

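View pics/top0.png

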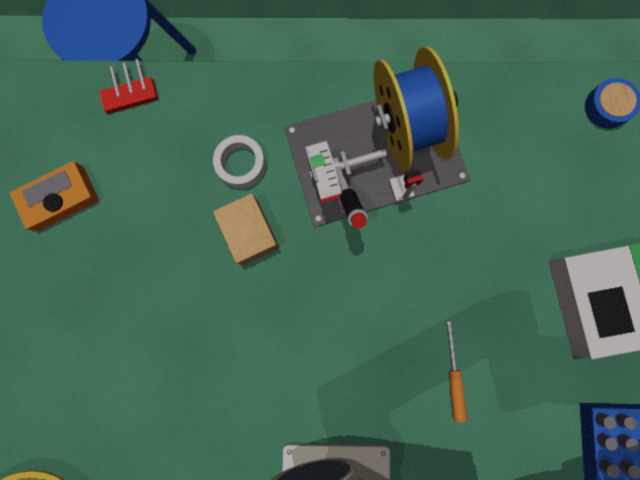

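The side view shows the stand at about (275,230) with the button at (327,211). In the top view the button is at (359,219), the band at (317,160), and the plate corners at about (292,130), (318,219) and (463,179). I'll enlarge both.

Run:
```python
import cv2,numpy as np
s=cv2.imread("pics/side0.png");t=cv2.imread("pics/top0.png")
a=cv2.resize(s[180:300,200:360],None,fx=5,fy=5,interpolation=cv2.INTER_CUBIC)
b=cv2.resize(t[120:240,280:440],None,fx=5,fy=5,interpolation=cv2.INTER_CUBIC)
cv2.imwrite("pics/a.png",a);cv2.imwrite("pics/b.png",b)
```

```text
(no output)
```

View pics/a.png

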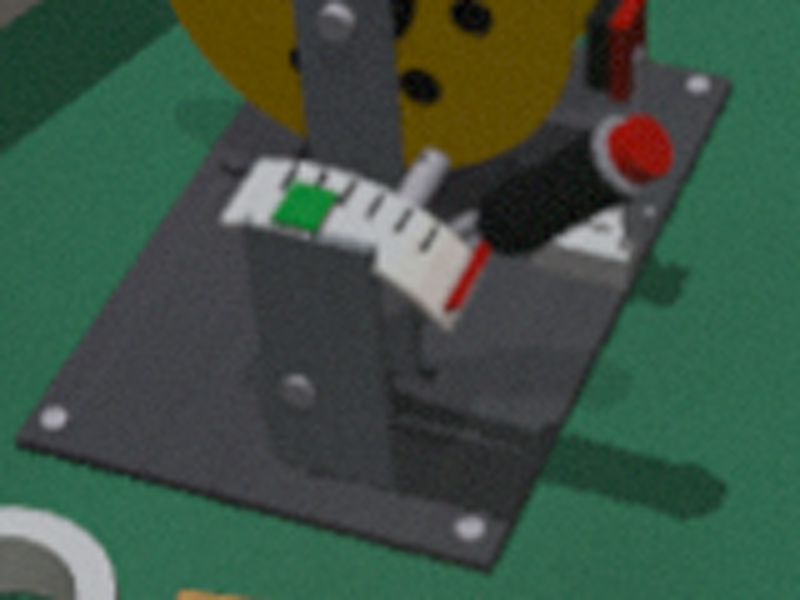

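View pics/b.png

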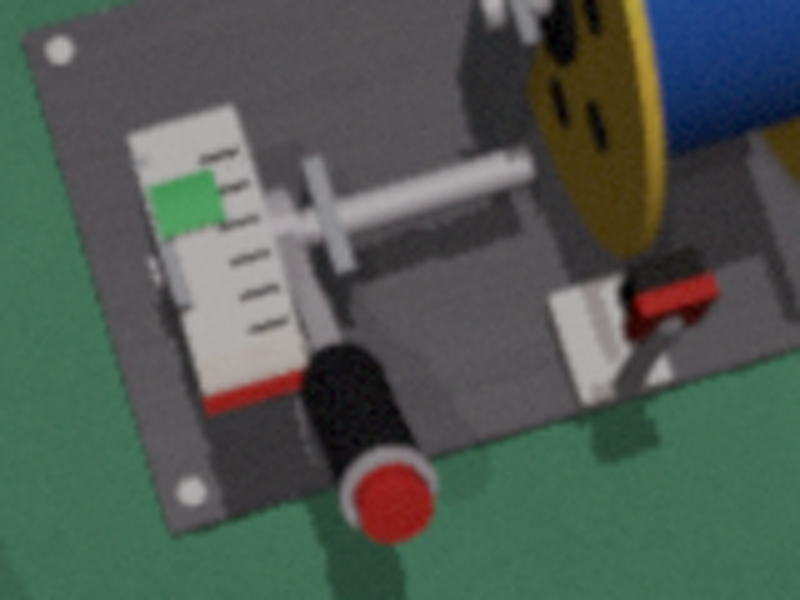

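```bash
cat > h.py <<'E'
import numpy as np
from scipy.optimize import least_squares
from scipy.spatial.transform import Rotation as R
from workcell import ctrl
def proj(n,X,C={}):
    c=C.setdefault(n,ctrl.camera_params(n)); p=np.asarray(c["R"])@X+c["t"]
    f=240/np.tan(np.radians(c["vfov"]/2)); s=p[:2]/p[2]; s=s*(1+c["k1"]*(s@s))
    return np.array([c["cx"],c["cy"]])+f*s
def lev(a,r,y=0): return np.array([r*np.sin(a-.8),y,60+r*np.cos(a-.8)])
def toW(p,X): c,s=np.cos(p[2]),np.sin(p[2]); return np.array([p[0]+c*X[0]-s*X[1],p[1]+s*X[0]+c*X[1],X[2]])
E
cat > fit.py <<'E'
from h import *
S=lambda u,v:np.array([200+(u+.5)/5-.5,180+(v+.5)/5-.5])
T=lambda u,v:np.array([280+(u+.5)/5-.5,120+(v+.5)/5-.5])
V=np.array
obs=[("side",V([-100,80,8]),S(490,568)),("side",V([140,80,8]),S(18,438)),("side",V([-100,-280,8]),S(730,85)),
("top",V([-100,80,8]),T(175,533)),("top",V([140,80,8]),T(25,38)),("top",V([-100,-280,8]),V([468.,180])),
("side",lev(0,207),S(641,148)),("top",lev(0,207),T(397,503)),("top",lev(0,106,30),T(255,393)),("side",lev(0,106,30),S(468,277))]
def f(p): return np.concatenate([proj(n,toW(p,X))-o for n,X,o in obs])
r=least_squares(f,[600,0,.2],x_scale=[1,1,.01],loss="soft_l1");p=r.x;print(p);print(f(p).reshape(-1,2).round(2))
ob=[("side",S(307,206)),("top",T(187,203))]
g=lambda q:np.concatenate([proj(n,toW(p,lev(q[0],98,q[1])))-o for n,o in ob])
r=least_squares(g,[.6,30],x_scale=[.01,1]);print(r.x,g(r.x))
for a in(0,.76): print(a,toW(p,lev(a,207)),toW(p,lev(a,150)))
E
python3 fit.py
```

```text
[6.78362159e+02 9.83676193e+00 3.06465331e-01]
[[-0.26 -0.53]
 [-1.41 -0.07]
 [ 0.51 -1.67]
 [-1.62  1.06]
 [-2.07 -0.67]
 [ 1.86 -0.17]
 [ 1.81 -0.97]
 [-0.5   2.4 ]
 [ 0.2  -0.48]
 [-0.22 -0.3 ]]
[ 0.75046363 35.00005395] [-0.36846145 -0.11985611  0.15665395  0.29944999]
0 [536.78833202 -34.96208624 204.21828883] [575.77242919 -22.62617152 164.5060064 ]
0.76 [670.47006268   7.33943023 266.83442208] [672.64324851   8.02710128 209.880016  ]
```

```bash
cat > go.py <<'E'
# python3 go.py a r [dy] : remaining shift/turn in present tool axes to pose aligned with lever angle a, TCP at radius r
from h import *; import sys
P=np.array([678.4,9.8,0.306])
def pose(a,r):
    c,s=np.cos(a-.8),np.sin(a-.8)
    M=np.array([[0,c,-s],[1,0,0],[0,-s,-c]]).astype(float)  # columns x=y', y=tangent, z=-lever
    return toW(P,lev(a,r)),R.from_euler("z",P[2])*R.from_matrix(M)
o=ctrl.get_obs(); Rt=R.from_rotvec(o["orientation"])
a,r=map(float,sys.argv[1:3]); X,Q=pose(a,r)
print("t",round(o["t"],2),"lin",Rt.inv().apply(X-o["ee_pos"]).round(1),"ang",(Rt.inv()*Q).as_rotvec().round(3),"in goal axes",Q.inv().apply(X-o["ee_pos"]).round(1))
# where the tool is now in lever terms
v=Q.inv()  # tilt from tool z
z=R.from_euler("z",-P[2]).apply(Rt.apply([0,0,1])); d=R.from_euler("z",-P[2]).apply(o["ee_pos"]-[P[0],P[1],60])
print("tool a",round(.8+np.arctan2(-z[0],-z[2]),3),"tcp a,r,y",round(.8+np.arctan2(d[0],d[2]),3),np.hypot(d[0],d[2]).round(1),d[1].round(1),"F",R.from_euler("z",-P[2]).apply(o["ft_force"]).round(1),"w",o["width"].round(1))
E
python3 go.py 0 270
```

```text
t 0.1 lin [ 470.1 -466.2  -25.5] ang [-0.607  0.655 -1.553] in goal axes [427.5 370.9 344.4]Traceback (most recent call last):
  File "go.py", line 14, in <module>
    print("tool a",round(.8+np.arctan2(-z[0],-z[2]),3),"tcp a,r,y",round(.8+np.arctan2(d[0],d[2]),3),np.hypot(d[0],d[2]).round(1),d[1].round(1),"F",R.from_euler("z",-P[2]).apply(o["ft_force"]).round(1),"w",o["width"].round(1))
                                                                                                                                                                                                              ^^^^^^^^^^^^^^^^
AttributeError: 'float' object has no attribute 'round'
```

```bash
sed -i 's/o\["width"\].round(1)/round(float(o["width"]),1)/' go.py
python3 -m pendant '{"grip":[1,1,1,1,1,1,1,1,1,1,1,1],"linear":[[18,-19,-4],[18,-19,-4],[18,-19,-4],[18,-19,-4],[18,-19,-4],[18,-19,-4],[18,-19,-4],[18,-19,-4],[18,-19,-4],[18,-19,-4],[18,-19,-4],[18,-19,-4]],"angular":[[0,0,0],[0,0,0],[0,0,0],[0,0,0],[0,0,0],[0,0,0],[0,0,0],[0,0,0],[0,0,0],[0,0,0],[0,0,0],[0,0,0]]}'
python3 -m pendant '{"grip":[1,1,1,1,1,1,1,1,1,1,1,1],"linear":[[18,-19,-1],[18,-19,-1],[18,-19,-1],[18,-19,-1],[18,-19,-1],[18,-19,-1],[18,-19,-1],[18,-19,-1],[18,-19,-1],[18,-19,-1],[18,-19,-1],[18,-19,-1]],"angular":[[0,0,0],[0,0,0],[0,0,0],[0,0,0],[0,0,0],[0,0,0],[0,0,0],[0,0,0],[0,0,0],[0,0,0],[0,0,0],[0,0,0]]}'
python3 go.py 0 320
```

```text
t: 1.1
ee_pos: [300.0, -336.9, 270.7]
orientation: [-3.121, -0.355, 0.0]
ft_force: [0.4, 0.4, -0.7]
width: 87.9
grasp_force: 0.0
t: 2.1
ee_pos: [459.2, -66.2, 282.5]
orientation: [-3.121, -0.356, 0.001]
ft_force: [-0.7, -0.1, 0.2]
width: 87.8
grasp_force: 0.0
t 2.1 lin [ 1.9 -6.6 -0.4] ang [-0.607  0.657 -1.552] in goal axes [6.4 2.  1.4]
tool a 0.8 tcp a,r,y -0.006 321.4 -6.4 F [-0.7  0.1  0.2] w 87.8
```

```bash
python3 -m pendant '{"grip":[1,1,1,1,1,1,1,1,1,1,1,1],"linear":[[0,0,0],[0,0,0],[0,0,0],[0,0,0],[0,0,0],[0,0,0],[0,0,0],[0,0,0],[0,0,0],[0,0,0],[0,0,0],[0,0,0]],"angular":[[0,0,-0.12],[0,0,-0.12],[0,0,-0.12],[0,0,-0.12],[0,0,-0.12],[0,0,-0.12],[0,0,-0.12],[0,0,-0.12],[0,0,-0.12],[0,0,-0.12],[0,0,-0.12],[0,0,-0.12]]}'
python3 -m pendant '{"grip":[1,1,1,1,1,1,1,1,1,1],"linear":[[0,0,0],[0,0,0],[0,0,0],[0,0,0],[0,0,0],[0,0,0],[0,0,0],[0,0,0],[0,0,0],[0,0,0]],"angular":[[0,0,-0.105],[0,0,-0.105],[-0.1,0,0],[-0.1,0,0],[-0.1,0,0],[-0.1,0,0],[-0.1,0,0],[-0.1,0,0],[-0.1,0,0],[-0.1,0,0]]}'
python3 go.py 0 250
python3 - <<'E'
from workcell import ctrl
import cv2,numpy as np
s=ctrl.get_image("side")[:,:,::-1];t=ctrl.get_image("top")[:,:,::-1]
a=cv2.resize(s[120:280,220:420],(800,640))[20:620];b=cv2.resize(t[120:270,270:430],(640,600))
cv2.imwrite("pics/c.png",cv2.resize(np.hstack([a[:,:],b]),(800,333)))
E
```

```text
t: 3.1
ee_pos: [458.7, -67.5, 282.4]
orientation: [-2.105, -2.331, 0.001]
ft_force: [-0.4, 0.1, -0.5]
width: 87.8
grasp_force: 0.0
t: 3.93
ee_pos: [458.2, -64.9, 282.0]
orientation: [1.535, 2.103, 0.806]
ft_force: [0.1, 0.5, -0.6]
width: 87.9
grasp_force: 0.0
t 3.93 lin [ 4.2  8.  71.1] ang [-0.073 -0.01  -0.   ] in goal axes [ 4.9  2.8 71.4]
tool a 0.073 tcp a,r,y -0.009 321.4 -4.9 F [ 0.2  0.4 -0.6] w 87.9
```

View pics/c.png

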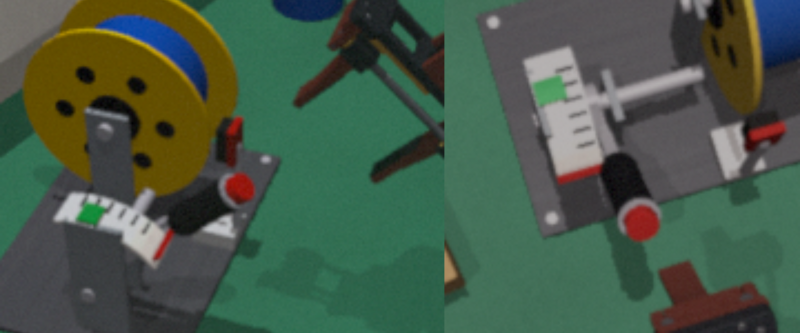

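The lever lies on the tool's axis line, and the red button is at (640,222) in the top crop. The gripper is tilted in line with it but sits about 5 mm to its right, so I'll correct that and slide over the grip.

```bash
python3 -m pendant '{"grip":[1,1,1,1,1,1,1,1],"linear":[[4,7,0],[0,0,14],[0,0,14],[0,0,14],[0,0,14],[0,0,14],[0,0,0],[0,0,0]],"angular":[[-0.073,-0.01,0],[0,0,0],[0,0,0],[0,0,0],[0,0,0],[0,0,0],[0,0,0],[0,0,0]]}'
python3 go.py 0 150
```

```text
t: 4.7
ee_pos: [510.5, -43.3, 237.2]
orientation: [1.5, 2.05, 0.863]
ft_force: [0.7, -0.1, -0.3]
width: 87.8
grasp_force: 0.0
t 4.7 lin [-0.4 -3.9 99.8] ang [-0.005 -0.004 -0.   ] in goal axes [ 0.  -4.4 99.8]
tool a 0.005 tcp a,r,y 0.018 249.9 -0.0 F [ 0.6 -0.3 -0.3] w 87.8
```

```bash
python3 -m pendant '{"grip":[1,1,1,1,1,1,1,1,1,0.3,0.3,0.3],"linear":[[0,-4,12],[0,0,13],[0,0,13],[0,0,13],[0,0,13],[0,0,12],[0,0,12],[0,0,12],[0,0,0],[0,0,0],[0,0,0],[0,0,0]],"angular":[[0,0,0],[0,0,0],[0,0,0],[0,0,0],[0,0,0],[0,0,0],[0,0,0],[0,0,0],[0,0,0],[0,0,0],[0,0,0],[0,0,0]]}'
python3 go.py 0 150
python3 - <<'E'
from workcell import ctrl
import cv2,numpy as np
s=ctrl.get_image("side")[:,:,::-1];t=ctrl.get_image("top")[:,:,::-1]
a=cv2.resize(s[120:280,220:420],(800,640))[20:620];b=cv2.resize(t[120:270,270:430],(640,600))
cv2.imwrite("pics/d.png",cv2.resize(np.hstack([a[:,:],b]),(800,333)))
E
```

```text
t: 5.7
ee_pos: [575.4, -23.4, 165.6]
orientation: [1.499, 2.047, 0.863]
ft_force: [-0.1, -0.6, 0.5]
width: 71.3
grasp_force: 0.0
t 5.7 lin [ 0.6 -0.4  1.2] ang [-0.003 -0.001 -0.   ] in goal axes [ 0.6 -0.4  1.2]
tool a 0.003 tcp a,r,y 0.003 151.2 -0.6 F [-0.3 -0.6  0.5] w 71.3
```

View pics/d.png

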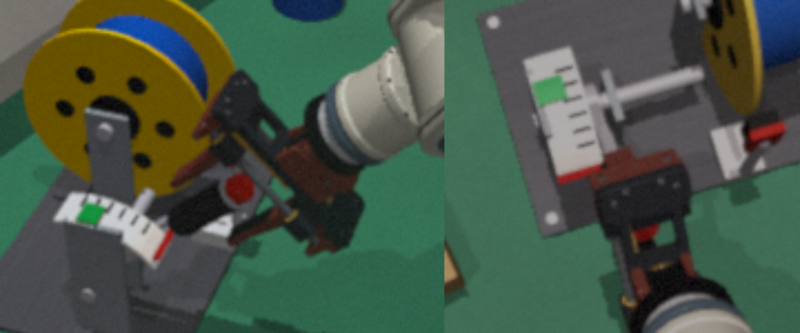

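The fingers straddle the black grip, one on each side, with the button clear at (240,187) in the side crop. Now I'll push along the arc.

```bash
python3 -m pendant '{"grip":[0.3,0.3,0.3,0.3,0.3,0.3,0.3,0.3,0.3,0.3,0.3,0.3],"linear":[[0,7.5,0],[0,7.5,0],[0,7.5,0],[0,7.5,0],[0,7.5,0],[0,7.5,0],[0,7.5,0],[0,7.5,0],[0,7.5,0],[0,7.5,0],[0,7.5,0],[0,7.5,0]],"angular":[[0.05,0,0],[0.05,0,0],[0.05,0,0],[0.05,0,0],[0.05,0,0],[0.05,0,0],[0.05,0,0],[0.05,0,0],[0.05,0,0],[0.05,0,0],[0.05,0,0],[0.05,0,0]]}'
python3 go.py 0.6 150
cat > look.py <<'E'
import sys,cv2,numpy as np
from workcell import ctrl
n=sys.argv[1]
s=ctrl.get_image("side")[:,:,::-1];t=ctrl.get_image("top")[:,:,::-1]
a=cv2.resize(s[150:270,210:330],(600,600),interpolation=cv2.INTER_CUBIC);b=cv2.resize(t[120:240,280:400],(600,600),interpolation=cv2.INTER_CUBIC)
cv2.imwrite(f"pics/{n}.png",cv2.resize(np.hstack([a,b]),(800,400),interpolation=cv2.INTER_AREA))
E
cat > ang.py <<'E'
# lever angle from red pointer pixels in side view
from h import *; import cv2
from go import P
def ang(n="side"):
    im=ctrl.get_image(n).astype(int); hs=[]
    red=(im[...,0]>110)&(im[...,1]<60)&(im[...,2]<60)
    best=[]
    for a in np.arange(0,1.02,.005):
        pts=[proj(n,toW(P,lev(a,105,y))) for y in np.linspace(14,48,18)]
        best.append((np.mean([red[int(round(v)),int(round(u))] for u,v in pts]),round(a,3)))
    m=max(best)[0]; return round(m,2),[a for s,a in best if s>=m-.06]
if __name__=="__main__":
    print("side",ang("side"));print("top",ang("top"))
E
sed -i 's/^o=ctrl/if __name__!="__main__": sys.argv=["",0,150]\no=ctrl/' go.py
python3 ang.py; python3 look.py e
```

```text
t: 6.8
ee_pos: [629.7, 0.2, 201.6]
orientation: [1.735, 2.396, 0.377]
ft_force: [-9.3, -3.3, -7.8]
width: 57.3
grasp_force: 6.2
t 6.8 lin [-5.7 20.2  0.5] ang [ 0.098 -0.021  0.009] in goal axes [-5.6 20.2 -1.4]
tool a 0.502 tcp a,r,y 0.465 149.9 5.6 F [-9.8 -0.3 -7.8] w 57.3
t 6.8 lin [ -5.4 -66.7  18.2] ang [-0.502 -0.023  0.002] in goal axes [ -5.6 -67.2 -16. ]
tool a 0.502 tcp a,r,y 0.465 149.9 5.6 F [-9.8 -0.3 -7.8] w 57.3Traceback (most recent call last):
  File "ang.py", line 13, in <module>
    print("side",ang("side"));print("top",ang("top"))
                 ~~~^^^^^^^^
  File "ang.py", line 9, in ang
    pts=[proj(n,toW(P,lev(a,105,y))) for y in np.linspace(14,48,18)]
         ~~~~^^^^^^^^^^^^^^^^^^^^^^^
  File "h.py", line 6, in proj
    c=C.setdefault(n,ctrl.camera_params(n)); p=np.asarray(c["R"])@X+c["t"]
                     ~~~~~~~~~~~~~~~~~~^^^
ValueError: time passes only in moves, steps and waits
```

View pics/e.png

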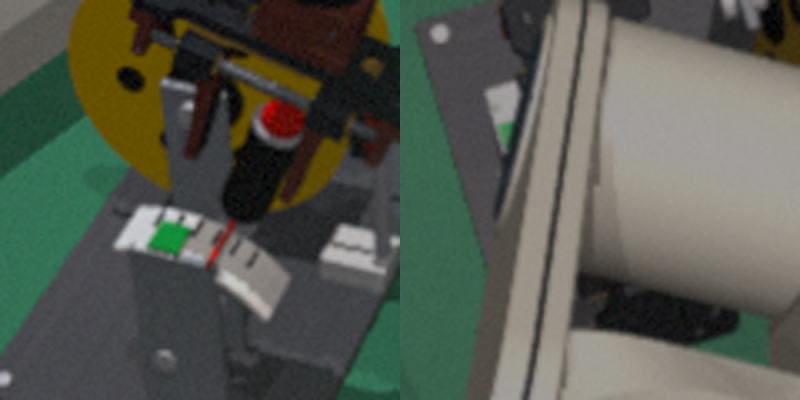

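The side crop shows the fingers pushing the lever, with the red pointer at (225,240) between ticks and still short of the green band at (168,237). I'll fix the angle reader.

```bash
sed -i 's/    c=C.setdefault.*; p=/    if n not in C: C[n]=ctrl.camera_params(n)\n    c=C[n]; p=/' h.py
sed -i 's/;print("top",ang("top"))//' ang.py; python3 ang.py|tail -1
```

```text
side (np.float64(0.89), [np.float64(0.425)])
```

```bash
python3 -m pendant '{"grip":[0.3,0.3,0.3,0.3,0.3,0.3,0.3,0.3,0.3,0.3],"linear":[[-1,6,0],[-1,6,0],[-1,6,0],[-1,6,0],[-1,6,0],[0,6,0],[0,6,0],[0,0,0],[0,0,0],[0,0,0]],"angular":[[0.04,0,0],[0.04,0,0],[0.04,0,0],[0.04,0,0],[0.04,0,0],[0.04,0,0],[0,0,0],[0,0,0],[0,0,0],[0,0,0]]}'
python3 go.py 0.84 150;python3 ang.py|tail -1
```

```text
t: 7.83
ee_pos: [671.5, 9.2, 209.8]
orientation: [1.825, 2.527, 0.102]
ft_force: [-5.0, -0.5, 0.6]
width: 57.3
grasp_force: 2.3
t 7.83 lin [-1.7 12.7  0.7] ang [ 0.106 -0.02   0.014] in goal axes [-1.5 12.8 -0.6]
tool a 0.734 tcp a,r,y 0.755 150.0 1.5 F [-4.9  1.   0.6] w 57.3
side (np.float64(0.78), [np.float64(0.705), np.float64(0.71)])
```

```bash
python3 -m pendant '{"grip":[0.3,0.3,0.3,0.3,0.3,0.3,0.3],"linear":[[0,3,0],[0,3,0],[0,3,0],[0,3,0],[0,0,0],[0,0,0],[0,0,0]],"angular":[[0.02,0,0],[0.02,0,0],[0.02,0,0],[0.02,0,0],[0,0,0],[0,0,0],[0,0,0]]}'
python3 go.py 0.84 150;python3 ang.py|tail -1
```

```text
t: 8.47
ee_pos: [683.7, 12.9, 210.4]
orientation: [-1.825, -2.529, -0.001]
ft_force: [-4.3, -0.7, -2.8]
width: 57.1
grasp_force: 1.9
t 8.47 lin [-1.4 -0.   0.5] ang [ 0.027 -0.019  0.015] in goal axes [-1.3  0.   0.5]
tool a 0.813 tcp a,r,y 0.84 150.5 1.3 F [-4.3  0.6 -2.8] w 57.1
side (np.float64(0.61), [np.float64(0.795)])
```

```bash
python3 -m pendant '{"grip":[0.3,0.3,0.3,0.3,0.6,1,1,1,1],"linear":[[0,-4,0],[0,-4,0],[0,-4,0],[0,-3,0],[0,0,0],[0,0,0],[0,0,0],[0,0,0],[0,0,0]],"angular":[[-0.02,0,0],[-0.02,0,0],[-0.01,0,0],[0,0,0],[0,0,0],[0,0,0],[0,0,0],[0,0,0],[0,0,0]]}'
python3 go.py 0.76 150;python3 ang.py|tail -1
```

```text
t: 9.27
ee_pos: [670.7, 8.4, 210.7]
orientation: [1.834, 2.541, 0.064]
ft_force: [0.3, -0.2, -0.3]
width: 86.1
grasp_force: 0.0
t 9.27 lin [-1.1  1.7  0.9] ang [-0.003 -0.019  0.014] in goal axes [-1.   1.7  0.9]
tool a 0.763 tcp a,r,y 0.749 150.9 1.0 F [ 0.3 -0.3 -0.3] w 86.1
side (np.float64(0.72), [np.float64(0.765), np.float64(0.77), np.float64(0.775), np.float64(0.78), np.float64(0.785)])
```

```bash
python3 -m pendant '{"grip":[1,1,1,1,1,1,1,1,1,1,1,1],"linear":[[-1,1,-6],[0,0,-12],[0,0,-15],[0,0,-15],[0,0,-15],[0,0,-15],[0,0,-15],[0,0,-12],[0,0,0],[0,0,0],[0,0,0],[0,0,0]],"angular":[[0,-0.019,0.014],[0,0,0],[0,0,0],[0,0,0],[0,0,0],[0,0,0],[0,0,0],[0,0,0],[0,0,0],[0,0,0],[0,0,0],[0,0,0]]}'
python3 -m pendant '{"grip":[1,1,1,1,1,1,1,1,1,1,1,1],"linear":[[0,0,0],[0,0,0],[0,0,0],[0,0,0],[0,0,0],[0,0,0],[0,0,0],[0,0,0],[0,0,0],[0,0,0],[0,0,0],[0,0,0]],"angular":[[0,0,0],[0,0,0],[0,0,0],[0,0,0],[0,0,0],[0,0,0],[0,0,0],[0,0,0],[0,0,0],[0,0,0],[0,0,0],[0,0,0]]}'
python3 go.py 0.76 250;python3 ang.py|tail -1;python3 look.py f
```

```text
t: 10.32
ee_pos: [667.4, 6.5, 314.5]
orientation: [1.845, 2.517, 0.045]
ft_force: [-1.6, 0.3, 0.3]
width: 87.7
grasp_force: 0.0
t: 11.32
ee_pos: [668.0, 6.4, 315.7]
orientation: [1.844, 2.516, 0.046]
ft_force: [-0.3, 0.9, 0.3]
width: 87.6
grasp_force: 0.0
t 11.32 lin [0.1 0.7 6. ] ang [-0.003  0.    -0.   ] in goal axes [0.1 0.7 6. ]
tool a 0.763 tcp a,r,y 0.757 256.0 -0.1 F [0.  0.9 0.3] w 87.6
side (np.float64(0.89), [np.float64(0.78), np.float64(0.785)])
```

View pics/f.png

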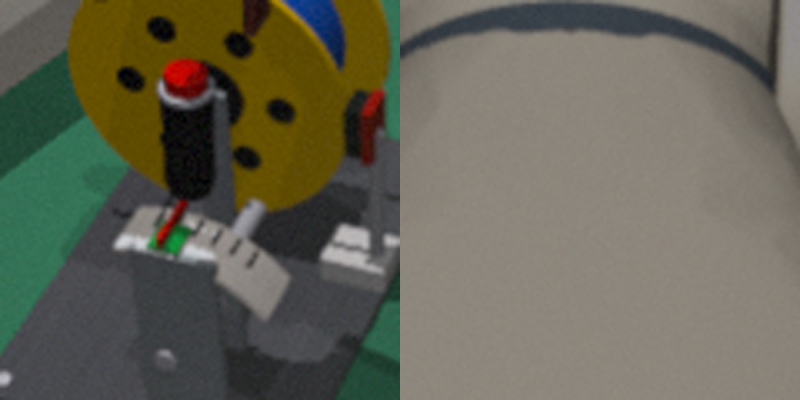

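The pointer at (172,222) is over the green band at about (172,240). The brake has held with the hand off for over a second. Next I'll straddle the lever again and press the button with the palm.

```bash
python3 -m pendant '{"grip":[1,1,1,1,1,1,1,1,0.2,0.2,0.2,0.2],"linear":[[0,0,0],[0,0,10],[0,0,15],[0,0,15],[0,0,15],[0,0,15],[0,0,15],[0,0,13],[0,0,6],[0,0,4],[0,0,4],[0,0,2]],"angular":[[0,0,0],[0,0,0],[0,0,0],[0,0,0],[0,0,0],[0,0,0],[0,0,0],[0,0,0],[0,0,0],[0,0,0],[0,0,0],[0,0,0]]}'
python3 -m pendant '{"grip":[0.2,0.2,0.2,0.2,0.2,0.2,0.2],"linear":[[0,0,3],[0,0,3],[0,0,3],[0,0,0],[0,0,0],[0,0,0],[0,0,0]],"angular":[[0,0,0],[0,0,0],[0,0,0],[0,0,0],[0,0,0],[0,0,0],[0,0,0]]}'
python3 go.py 0.76 118
```

```text
t: 12.47
ee_pos: [672.2, 7.7, 201.8]
orientation: [1.844, 2.515, 0.047]
ft_force: [0.2, -0.0, -0.1]
width: 64.9
grasp_force: 0.0
t: 13.05
ee_pos: [672.5, 7.8, 193.1]
orientation: [1.844, 2.515, 0.047]
ft_force: [-0.5, -0.7, -0.8]
width: 52.8
grasp_force: 0.0
t 13.05 lin [ 0.2  1.  15.2] ang [-0.002  0.    -0.   ] in goal axes [ 0.2  0.9 15.2]
tool a 0.762 tcp a,r,y 0.753 133.2 -0.2 F [-0.7 -0.5 -0.8] w 52.8
```

```bash
python3 -m pendant '{"grip":[0.2,0.2,0.2,0.2,0.2,0.2,0.2],"linear":[[0,1,2],[0,0,2],[0,0,2],[0,0,2],[0,0,0],[0,0,0],[0,0,0]],"angular":[[0,0,0],[0,0,0],[0,0,0],[0,0,0],[0,0,0],[0,0,0],[0,0,0]]}'
python3 go.py 0.76 118
```

```text
t: 13.63
ee_pos: [673.6, 8.2, 184.8]
orientation: [1.844, 2.516, 0.046]
ft_force: [0.7, 0.3, 0.5]
width: 52.5
grasp_force: 0.0
t 13.63 lin [0.1 0.1 6.9] ang [-0.003  0.    -0.   ] in goal axes [0.1 0.1 6.9]
tool a 0.763 tcp a,r,y 0.759 124.9 -0.1 F [0.7 0.1 0.5] w 52.5
```

```bash
python3 -m pendant '{"grip":[0.2,0.2,0.2,0.2,0.2],"linear":[[0,0,1.5],[0,0,1.5],[0,0,0],[0,0,0],[0,0,0]],"angular":[[0,0,0],[0,0,0],[0,0,0],[0,0,0],[0,0,0]]}'
python3 go.py 0.76 118
python3 -m pendant '{"grip":[0.2,0.2,0.2,0.2,0.2],"linear":[[0,0,1.5],[0,0,1.5],[0,0,0],[0,0,0],[0,0,0]],"angular":[[0,0,0],[0,0,0],[0,0,0],[0,0,0],[0,0,0]]}'
python3 go.py 0.76 118
```

```text
t: 14.05
ee_pos: [673.7, 8.2, 181.8]
orientation: [1.844, 2.516, 0.046]
ft_force: [0.6, 0.2, -0.4]
width: 52.6
grasp_force: 0.0
t 14.05 lin [0.1 0.1 3.9] ang [-0.003  0.    -0.   ] in goal axes [0.1 0.1 3.9]
tool a 0.763 tcp a,r,y 0.759 121.9 -0.1 F [ 0.7 -0.  -0.4] w 52.6
t: 14.47
ee_pos: [673.8, 8.2, 178.8]
orientation: [1.844, 2.516, 0.046]
ft_force: [0.5, 1.0, 0.4]
width: 53.2
grasp_force: 0.0
t 14.47 lin [0.1 0.1 0.9] ang [-0.003  0.    -0.   ] in goal axes [0.1 0.1 0.9]
tool a 0.763 tcp a,r,y 0.759 118.9 -0.1 F [0.8 0.8 0.4] w 53.2
```

```bash
python3 -m pendant '{"grip":[0.2,0.2,0.2,0.2,0.2],"linear":[[0,0,1.5],[0,0,1.5],[0,0,0],[0,0,0],[0,0,0]],"angular":[[0,0,0],[0,0,0],[0,0,0],[0,0,0],[0,0,0]]}'
python3 go.py 0.76 118
python3 -m pendant '{"grip":[0.2,0.2,0.2,0.2,0.2],"linear":[[0,0,1.5],[0,0,1.5],[0,0,0],[0,0,0],[0,0,0]],"angular":[[0,0,0],[0,0,0],[0,0,0],[0,0,0],[0,0,0]]}'
python3 go.py 0.76 118
python3 look.py g
```

```text
t: 14.88
ee_pos: [673.9, 8.2, 175.8]
orientation: [1.844, 2.516, 0.046]
ft_force: [-2.0, -0.2, 0.8]
width: 52.7
grasp_force: 0.0
t 14.88 lin [ 0.1  0.1 -2.1] ang [-0.003  0.    -0.   ] in goal axes [ 0.1  0.1 -2.1]
tool a 0.763 tcp a,r,y 0.759 115.9 -0.1 F [-1.9  0.4  0.8] w 52.7
t: 15.3
ee_pos: [674.0, 8.3, 172.8]
orientation: [1.844, 2.516, 0.046]
ft_force: [-0.2, -0.9, -0.2]
width: 52.1
grasp_force: 0.0
t 15.3 lin [ 0.1  0.1 -5.1] ang [-0.003  0.    -0.   ] in goal axes [ 0.1  0.1 -5.1]
tool a 0.763 tcp a,r,y 0.759 112.9 -0.1 F [-0.5 -0.8 -0.2] w 52.1
```

View pics/g.png

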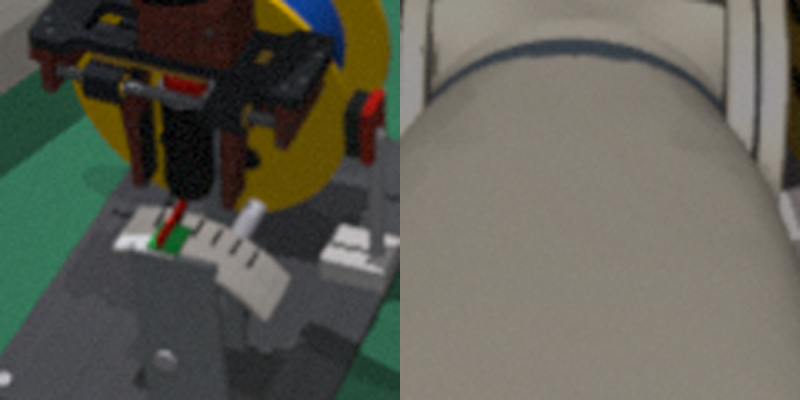

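The palm is hollow: the fingers reach down beside the whole grip and the button, at (185,85), is still untouched. I'll withdraw, shut the fingers, and press with the fingertips instead.

```bash
python3 -m pendant '{"grip":[0.2,0.2,0.2,0.2,0.2,0.2,0.2,0.2,0.2,0.2,-1,-1],"linear":[[0,0,-6],[0,0,-12],[0,0,-15],[0,0,-15],[0,0,-15],[0,0,-15],[0,0,-15],[0,0,-15],[0,0,-10],[0,0,-2],[0,0,0],[0,0,0]],"angular":[[0,0,0],[0,0,0],[0,0,0],[0,0,0],[0,0,0],[0,0,0],[0,0,0],[0,0,0],[0,0,0],[0,0,0],[0,0,0],[0,0,0]]}'
python3 -m pendant '{"grip":[-1,-1,-1,-1,-1,-1,-1,-1,-1,-1],"linear":[[0,0,0],[0,0,0],[0,0,0],[0,0,0],[0,0,-0],[0,0,5],[0,0,8],[0,0,5],[0,0,0],[0,0,0]],"angular":[[0,0,0],[0,0,0],[0,0,0],[0,0,0],[0,0,0],[0,0,0],[0,0,0],[0,0,0],[0,0,0],[0,0,0]]}'
python3 go.py 0.76 207; python3 ang.py|tail -1; python3 look.py hh
```

```text
t: 16.4
ee_pos: [669.4, 7.0, 292.4]
orientation: [1.844, 2.516, 0.046]
ft_force: [-0.5, -0.5, 0.2]
width: 42.6
grasp_force: 0.0
t: 17.23
ee_pos: [670.0, 7.2, 273.9]
orientation: [1.845, 2.517, 0.045]
ft_force: [-0.6, -0.4, 0.4]
width: 0.3
grasp_force: 0.0
t 17.23 lin [-0.   0.3  7.1] ang [-0.004 -0.    -0.   ] in goal axes [-0.   0.2  7.1]
tool a 0.764 tcp a,r,y 0.759 214.1 0.0 F [-0.7 -0.2  0.4] w 0.3
side (np.float64(0.72), [np.float64(0.765), np.float64(0.77), np.float64(0.775), np.float64(0.78), np.float64(0.785)])
```

View pics/hh.png

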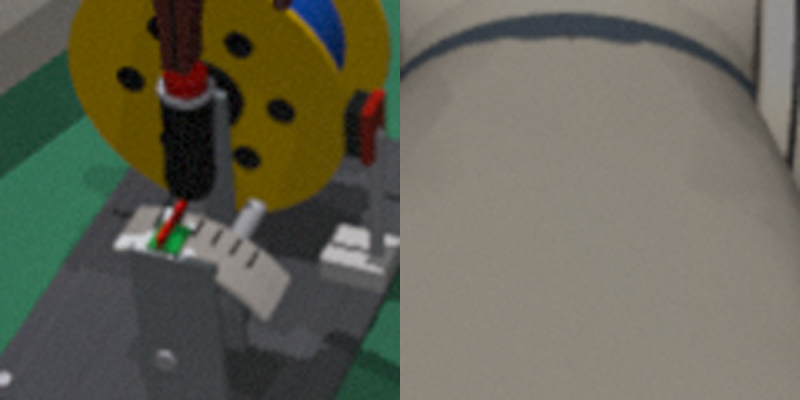

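The shut fingertips are centred over the button at (183,70) to within about 3 mm, and the pointer is still in the green. Pressing now.

```bash
python3 -m pendant '{"grip":[-1,-1,-1,-1,-1,-1],"linear":[[-1,-1,3],[0,0,3],[0,0,3],[0,0,0],[0,0,0],[0,0,0]],"angular":[[0,0,0],[0,0,0],[0,0,0],[0,0,0],[0,0,0],[0,0,0]]}'
python3 go.py 0.76 207
python3 -m pendant '{"grip":[-1,-1,-1,-1,-1],"linear":[[0,0,1.5],[0,0,1.5],[0,0,0],[0,0,0],[0,0,0]],"angular":[[0,0,0],[0,0,0],[0,0,0],[0,0,0],[0,0,0]]}'
python3 go.py 0.76 207
```

```text
t: 17.88
ee_pos: [669.9, 6.0, 265.5]
orientation: [1.844, 2.516, 0.046]
ft_force: [-0.3, -0.6, 0.1]
width: 0.1
grasp_force: 0.0
t 17.88 lin [ 1.1  1.  -1.3] ang [-0.003  0.    -0.   ] in goal axes [ 1.1  1.  -1.3]
tool a 0.763 tcp a,r,y 0.755 205.7 -1.1 F [-0.5 -0.5  0.1] w 0.1
t: 18.3
ee_pos: [670.2, 6.1, 262.5]
orientation: [1.844, 2.516, 0.047]
ft_force: [-0.9, -0.1, -0.2]
width: 0.2
grasp_force: 0.0
t 18.3 lin [ 1.1  0.8 -4.3] ang [-0.003  0.    -0.   ] in goal axes [ 1.1  0.8 -4.3]
tool a 0.763 tcp a,r,y 0.756 202.7 -1.1 F [-0.9  0.2 -0.2] w 0.2
```

```bash
python3 -m pendant '{"grip":[-1,-1,-1,-1,-1],"linear":[[0,0,1.5],[0,0,1.5],[0,0,0],[0,0,0],[0,0,0]],"angular":[[0,0,0],[0,0,0],[0,0,0],[0,0,0],[0,0,0]]}'
python3 go.py 0.76 207
python3 -m pendant '{"grip":[-1,-1,-1,-1,-1],"linear":[[0,0,1.5],[0,0,1.5],[0,0,0],[0,0,0],[0,0,0]],"angular":[[0,0,0],[0,0,0],[0,0,0],[0,0,0],[0,0,0]]}'
python3 go.py 0.76 207;python3 ang.py|tail -1
```

```text
t: 18.72
ee_pos: [670.3, 6.1, 259.7]
orientation: [1.844, 2.516, 0.046]
ft_force: [0.9, -0.6, 0.2]
width: 0.6
grasp_force: 0.0
t 18.72 lin [ 1.1  0.8 -7.1] ang [-0.003  0.    -0.   ] in goal axes [ 1.1  0.8 -7.1]
tool a 0.763 tcp a,r,y 0.756 199.9 -1.1 F [ 0.7 -0.8  0.2] w 0.6
t: 19.13
ee_pos: [670.4, 6.1, 256.8]
orientation: [1.844, 2.516, 0.046]
ft_force: [-0.8, -0.1, 0.5]
width: 0.3
grasp_force: 0.0
t 19.13 lin [  1.1   0.9 -10.1] ang [-0.003  0.    -0.   ] in goal axes [  1.1   0.9 -10.1]
tool a 0.763 tcp a,r,y 0.755 196.9 -1.1 F [-0.8  0.1  0.5] w 0.3
side (np.float64(0.61), [np.float64(0.625), np.float64(0.63), np.float64(0.635)])
```

```bash
cat > blobs.py <<'E'
from h import *; import cv2
P=np.array([678.4,9.8,0.306])
im=ctrl.get_image("side").astype(int)
red=((im[...,0]>90)&(im[...,1]<.45*im[...,0])&(im[...,2]<.45*im[...,0])).astype(np.uint8); red[:150]=0;red[270:]=0;red[:,:210]=0;red[:,330:]=0
n,l,st,c=cv2.connectedComponentsWithStats(red)
for i in range(1,n):
    if st[i,4]>5: print(st[i],c[i].round(1))
for a in(0,.2,.34,.48,.62,.76,.9): print(a,"ptr",proj("side",toW(P,lev(a,106,30))).round(1),"btn",proj("side",toW(P,lev(a,203))).round(1))
print("tcp",proj("side",ctrl.get_obs()["ee_pos"]).round(1))
x=im[165:195,235:275]
cv2.imwrite("pics/i.png",im.astype(np.uint8)[:,:,::-1])
r=cv2.imread("pics/f.png")
E
python3 blobs.py
```

```text
[273 171  12  12  91] [278.1 175.9]
[319 177   7   8  32] [322.1 180.6]
[264 213   8  12  18] [267.3 218.4]
0 ptr [293.  234.7] btn [328.3 209. ]
0.2 ptr [285.6 228.4] btn [313.9 196.1]
0.34 ptr [279.8 224.5] btn [302.5 188.2]
0.48 ptr [273.7 221.1] btn [290.2 181.4]
0.62 ptr [267.4 218.4] btn [277.5 176.1]
0.76 ptr [261.  216.3] btn [264.7 172.2]
0.9 ptr [254.7 215. ] btn [252.2 169.9]
tcp [265.5 174.2]
```

The lever is now at 0.62: the button freed it, it slid off the stationary fingertip, and the pawl caught the next notch. I'll press again with the fingers slightly open and the tool tilted 0.4 rad. The front fingertip goes on the button and the rear one guards behind the grip so it can't slip away.

```bash
cat > go2.py <<'E'
# go2.py a tf rf [phi w]: front inner tip corner at tangential tf, radial rf on lever at a; tool tilted back by phi
from h import *; import sys
P=np.array([678.4,9.8,0.306])
a,tf,rf=map(float,sys.argv[1:4]); phi=float(sys.argv[4]) if len(sys.argv)>4 else .4; w=float(sys.argv[5]) if len(sys.argv)>5 else 28
o=ctrl.get_obs(); Rt=R.from_rotvec(o["orientation"]); Z=R.from_euler("z",P[2])
def fr(a): c,s=np.cos(a-.8),np.sin(a-.8); return np.array([c,0,-s]),np.array([s,0,c])
et,er=fr(a); y,nz=fr(a-phi); org=np.array([0,0,60.])
M=np.column_stack([[0,1,0],y,-nz]); Q=Z*R.from_matrix(M)
X=Z.apply(org+et*tf+er*rf-y*w/2)+[P[0],P[1],0]
d=Z.inv().apply(o["ee_pos"]-[P[0],P[1],0])-org; yt=Z.inv().apply(Rt.apply([0,1,0])); zt=Z.inv().apply(Rt.apply([0,0,1]))
f=d+yt*o["width"]/2; g=d-yt*o["width"]/2
print("t",round(o["t"],2),"lin",Rt.inv().apply(X-o["ee_pos"]).round(1),"ang",(Rt.inv()*Q).as_rotvec().round(3))
print("front t,r",(f@et).round(1),(f@er).round(1),"rear",(g@et).round(1),(g@er).round(1),"side",d[1].round(1),"tool a",(.8+np.arctan2(-zt[0],-zt[2])).round(3),"F t,r",(Z.inv().apply(o["ft_force"])@et).round(1),(Z.inv().apply(o["ft_force"])@er).round(1),"w",round(float(o["width"]),1),"q",o["qpos"].round(2))
E
python3 -m pendant '{"grip":[-1,-1,-1,-1,-0.36,-0.36,-0.36,-0.36,-0.36,-0.36],"linear":[[0,0,-12],[0,0,-15],[0,0,-15],[0,0,-3],[0,0,0],[0,0,0],[0,0,0],[0,0,0],[0,0,0],[0,0,0]],"angular":[[0,0,0],[0,0,0],[0,0,0],[0,0,0],[-0.11,0,0],[-0.11,0,0],[-0.11,0,0],[-0.11,0,0],[-0.1,0,0],[0,0,0]]}'
python3 go2.py 0.62 8 228
```

```text
t: 20.07
ee_pos: [664.8, 5.2, 299.3]
orientation: [1.615, 2.199, 0.653]
ft_force: [-1.0, -0.2, -0.8]
width: 28.0
grasp_force: 0.0
t 20.07 lin [  0.2 -37.    1.3] ang [-0.004 -0.001 -0.002]
front t,r 41.7 243.4 rear 15.8 232.6 side -0.3 tool a 0.224 F t,r -1.1 -0.6 w 28.0 q [-0.11  0.21  1.86  0.43  0.57 -0.72]
```

```bash
cat > ik.py <<'E'
from h import *
P=np.array([678.4,9.8,0.306]); Z=R.from_euler("z",P[2])
def fk(q,k):
    h,L1,L2,Lt,e=k; A=R.from_euler("z",q[0])
    p=np.array([0,0,h])+A.apply([e,0,0]); A=A*R.from_euler("y",q[1]); p=p+A.apply([0,0,L1]); A=A*R.from_euler("y",q[2]); p=p+A.apply([0,0,L2])
    A=A*R.from_euler("z",q[3])*R.from_euler("y",q[4]); return p+A.apply([0,0,Lt]),A*R.from_euler("z",q[5])
o=ctrl.get_obs()
D=[(np.array([-1.36302,.42381,1.63069,0,1.08859,-.01903]),np.array([140.44,-608.45,221.92])),(o["qpos"],o["ee_pos"])]
k=least_squares(lambda k:np.concatenate([fk(q,k)[0]-x for q,x in D]),[330,480,480,300,0]).x
print(k.round(0),[(fk(q,k)[0]-x).round(1) for q,x in D])
T=fk(o["qpos"],k)[1].inv()*R.from_rotvec(o["orientation"])
lo=np.array([-3,-.9,.09,-1.31,.11,-2.54]);hi=np.array([3,2.11,2.58,4.45,2.69,2.54])
def pose(a,phi,tf=8,rf=200,w=28):
    f=lambda a:(np.array([np.cos(a-.8),0,-np.sin(a-.8)]),np.array([np.sin(a-.8),0,np.cos(a-.8)]))
    et,er=f(a);y,nz=f(a-phi); return Z.apply(np.array([0,0,60])+et*tf+er*rf-y*w/2)+[P[0],P[1],0],Z*R.from_matrix(np.column_stack([[0,1,0],y,-nz]))
for phi in(.4,.25):
  q=o["qpos"]
  for a in(.62,.4,.2,.1,0):
    X,Q=pose(a,phi)
    g=lambda q:np.concatenate([fk(q,k)[0]-X,100*((fk(q,k)[1]*T).inv()*Q).as_rotvec()])
    s=least_squares(g,np.clip(q,lo+.001,hi-.001),bounds=(lo,hi));q=s.x;print(phi,a,q.round(2),"err",s.fun.round(1))
E
python3 ik.py
```

```text
[ 521.  666. 1169.  363. -684.] [array([-11.6,  -2.5,  -0. ]), array([ 0., -0.,  0.])]
0.4 0.62 [-0.14  0.22  1.91  0.48  0.53 -0.8 ] err [ 0. -0. -0. -0. -0. -0.]
0.4 0.4 [-0.26  0.16  2.04  1.08  0.45 -1.45] err [-0.  0. -0. -0.  0. -0.]
0.4 0.2 [-0.4   0.15  2.13  1.59  0.57 -2.03] err [-0.  0. -0.  0. -0.  0.]
0.4 0.1 [-0.47  0.17  2.16  1.74  0.69 -2.21] err [-0.  0. -0. -0. -0.  0.]
0.4 0 [-0.55  0.21  2.17  1.84  0.82 -2.35] err [ 0.  0.  0.  0. -0.  0.]
0.25 0.62 [-0.1   0.26  1.84  0.27  0.67 -0.58] err [-0. -0.  0.  0.  0. -0.]
0.25 0.4 [-0.2   0.17  1.99  0.68  0.49 -1.04] err [ 0. -0. -0. -0.  0. -0.]
0.25 0.2 [-0.33  0.14  2.1   1.26  0.49 -1.67] err [ 0. -0.  0. -0.  0. -0.]
0.25 0.1 [-0.41  0.14  2.14  1.49  0.57 -1.95] err [ 0. -0.  0.  0. -0.  0.]
0.25 0 [-0.49  0.16  2.17  1.66  0.67 -2.16] err [-0.  0.  0. -0. -0. -0.]
```

```bash
sed -i 's/h,L1,L2,Lt,e=k/h,L1,L2,Lt=k;e=0/; s/300,0\]/300]/' ik.py; python3 ik.py
```

```text
[180. 620. 416. 334.] [array([-12. ,  -1. ,  -4.1]), array([ 0.8, -6.7,  4.1])]
0.4 0.62 [-0.12  0.23  2.    0.57  0.44 -0.89] err [ 0.  0. -0. -0.  0.  0.]
0.4 0.4 [-0.23  0.19  2.26  1.64  0.37 -2.04] err [ 0. -0.  0.  0.  0.  0.]
0.4 0.2 [-0.36  0.23  2.42  2.03  0.63 -2.54] err [ 0.2 -0.4  1.4 -5.9 -4.1 -2.6]
0.4 0.1 [-0.43  0.27  2.45  1.98  0.73 -2.54] err [  0.6  -0.8   3.3 -14.1  -8.3  -6.6]
0.4 0 [-0.49  0.3   2.47  1.93  0.81 -2.54] err [  1.2  -1.3   5.4 -23.  -11.7 -11.4]
0.25 0.62 [-0.09  0.26  1.88  0.28  0.62 -0.59] err [ 0.  0.  0.  0.  0. -0.]
0.25 0.4 [-0.18  0.18  2.14  0.93  0.36 -1.3 ] err [ 0.  0. -0. -0. -0.  0.]
0.25 0.2 [-0.3   0.19  2.38  1.93  0.47 -2.4 ] err [ 0. -0.  0.  0.  0.  0.]
0.25 0.1 [-0.37  0.23  2.44  2.01  0.61 -2.54] err [ 0.2 -0.3  1.1 -4.7 -3.3 -2. ]
0.25 0 [-0.44  0.26  2.47  1.95  0.7  -2.54] err [  0.6  -0.7   3.2 -13.2  -7.8  -5.9]
```

The refit shows joint 6 would reach its limit near off, so I'll give the tool a half turn. It's the same grasp, and joint 6 stays in range.

```bash
python3 -m pendant '{"grip":[-0.36,-0.36,-0.36,-0.36,-0.36,-0.36,-0.36,-0.36,-0.36,-0.36,-0.36,-0.36],"linear":[[0,0,0],[0,0,0],[0,0,0],[0,0,0],[0,0,0],[0,0,0],[0,0,0],[0,0,0],[0,0,0],[0,0,0],[0,0,0],[0,0,0]],"angular":[[0,0,0.124],[0,0,0.124],[0,0,0.124],[0,0,0.124],[0,0,0.124],[0,0,0.124],[0,0,0.124],[0,0,0.124],[0,0,0.124],[0,0,0.124],[0,0,0.124],[0,0,0.124]]}' >/dev/null
python3 -m pendant '{"grip":[-0.36,-0.36,-0.36,-0.36,-0.36,-0.36,-0.36,-0.36,-0.36,-0.36,-0.36,-0.36],"linear":[[0,0,0],[0,0,0],[0,0,0],[0,0,0],[0,0,0],[0,0,0],[0,0,0],[0,0,0],[0,0,0],[0,0,0],[0,0,0],[0,0,0]],"angular":[[0,0,0.124],[0,0,0.124],[0,0,0.124],[0,0,0.124],[0,0,0.124],[0,0,0.124],[0,0,0.124],[0,0,0.124],[0,0,0.124],[0,0,0.124],[0,0,0.124],[0,0,0.124]]}'
sed -i 's/^M=.*/M=np.column_stack([[0,-1,0],-y,-nz]); Q=Z*R.from_matrix(M)/; s/f=d+yt\*/f=d-yt*/; s/g=d-yt\*/g=d+yt*/' go2.py
python3 go2.py 0.62 8 228; python3 ik.py | head -1; python3 blobs.py | head -3
```

```text
t: 22.07
ee_pos: [669.6, 5.8, 302.3]
orientation: [-2.264, 1.396, -0.514]
ft_force: [-0.1, -0.6, -0.7]
width: 28.1
grasp_force: 0.0
t 22.07 lin [-7.9 41.9  1.3] ang [0.005 0.    0.16 ]
front t,r 46.8 245.4 rear 21.2 234.8 side -1.1 tool a 0.225 F t,r -0.4 -0.7 w 28.1 q [-0.11  0.22  1.85  0.42  0.58  2.27]
[181. 620. 416. 335.] [array([-11.9,  -1.1,  -4.1]), array([ 0.8, -6.5,  4.1])]
[272 171  13  10  88] [278.1 175.7]
[319 177   7   8  30] [321.9 180.7]
[264 213   8  12  24] [267.8 217.8]
```

```bash
python3 -m pendant '{"grip":[-0.36,-0.36,-0.36,-0.36,-0.36,-0.36,-0.36,-0.36,-0.36],"linear":[[0,0,0],[0,0,0],[0,10,0],[0,11,0],[-1,11,1],[0,10,0],[0,0,0],[0,0,0],[0,0,0]],"angular":[[0,0,0.08],[0,0,0.08],[0,0,0],[0,0,0],[0,0,0],[0,0,0],[0,0,0],[0,0,0],[0,0,0]]}'
python3 go2.py 0.62 8 214
```

```text
t: 22.87
ee_pos: [636.1, -4.1, 278.6]
orientation: [-2.134, 1.552, -0.466]
ft_force: [1.5, -0.2, 0.8]
width: 28.1
grasp_force: 0.0
t 22.87 lin [-0.6  5.8 13.2] ang [ 0.003 -0.001  0.008]
front t,r 8.3 228.4 rear -17.6 217.5 side -0.6 tool a 0.223 F t,r 1.5 0.5 w 28.1 q [-0.14  0.2   1.94  0.49  0.52  2.32]
```

```bash
python3 -m pendant '{"grip":[-0.36,-0.36,-0.36,-0.36,-0.36,-0.36,-0.36],"linear":[[0,1.7,3.3],[0,1.7,3.3],[-0.5,1.7,3.3],[0,1.7,3.3],[0,0,0],[0,0,0],[0,0,0]],"angular":[[0,0,0],[0,0,0],[0,0,0],[0,0,0],[0,0,0],[0,0,0],[0,0,0]]}'
python3 go2.py 0.62 7 210; python3 blobs.py | head -3
```

```text
t: 23.45
ee_pos: [636.8, -3.2, 263.1]
orientation: [-2.133, 1.554, -0.465]
ft_force: [0.2, 0.9, 1.2]
width: 28.1
grasp_force: 0.0
t 23.45 lin [0.1 0.7 3.1] ang [ 0.003 -0.     0.006]
front t,r 6.5 213.1 rear -19.4 202.2 side 0.1 tool a 0.223 F t,r 0.7 1.1 w 28.1 q [-0.14  0.22  1.95  0.52  0.49  2.29]
[272 171  13  10  83] [278.3 175.7]
[319 177   7   8  32] [321.8 181. ]
[264 212   8  13  25] [267.8 217.6]
```

Press in 2 mm steps (0.8 along y, 1.8 along z).

```bash
python3 -m pendant '{"grip":[-0.36,-0.36,-0.36,-0.36],"linear":[[0,0.8,1.8],[0,0.8,1.8],[0,0,0],[0,0,0]],"angular":[[0,0,0],[0,0,0],[0,0,0],[0,0,0]]}'
python3 go2.py 0.62 7 210|tail -1
python3 -m pendant '{"grip":[-0.36,-0.36,-0.36,-0.36],"linear":[[0,0.8,1.8],[0,0,0],[0,0,0],[0,0,0]],"angular":[[0,0,0],[0,0,0],[0,0,0],[0,0,0]]}'
python3 go2.py 0.62 7 210|tail -1; python3 blobs.py | head -3
```

```text
t: 23.83
ee_pos: [637.3, -3.0, 259.2]
orientation: [-2.133, 1.554, -0.465]
ft_force: [0.4, -0.2, -0.3]
width: 27.8
grasp_force: 0.0
front t,r 6.1 209.0 rear -19.5 198.3 side 0.1 tool a 0.223 F t,r 0.2 -0.3 w 27.8 q [-0.14  0.23  1.96  0.53  0.48  2.28]
t: 24.17
ee_pos: [637.7, -2.9, 257.4]
orientation: [-2.133, 1.554, -0.465]
ft_force: [0.3, -0.1, -0.5]
width: 28.2
grasp_force: 0.0
front t,r 6.4 207.3 rear -19.6 196.4 side 0.1 tool a 0.223 F t,r 0.1 -0.5 w 28.2 q [-0.14  0.23  1.96  0.53  0.48  2.28]
[274 171  11  10  64] [279.1 175.8]
[319 179   6   6  24] [321.3 181.8]
[264 212   8  13  25] [267.8 217.6]
```

```bash
python3 -m pendant '{"grip":[-0.36,-0.36,-0.36,-0.36],"linear":[[0,0.8,1.8],[0,0,0],[0,0,0],[0,0,0]],"angular":[[0,0,0],[0,0,0],[0,0,0],[0,0,0]]}'>/dev/null
python3 go2.py 0.62 7 210|tail -1
python3 -m pendant '{"grip":[-0.36,-0.36,-0.36,-0.36],"linear":[[0,0.8,1.8],[0,0,0],[0,0,0],[0,0,0]],"angular":[[0,0,0],[0,0,0],[0,0,0],[0,0,0]]}'>/dev/null
python3 go2.py 0.62 7 210|tail -1; python3 blobs.py | head -3
```

```text
front t,r 6.6 205.6 rear -19.4 194.7 side 0.0 tool a 0.222 F t,r 0.2 3.4 w 28.1 q [-0.14  0.23  1.96  0.53  0.48  2.27]
front t,r 5.2 202.6 rear -20.7 191.8 side 0.3 tool a 0.225 F t,r -3.3 1.5 w 28.0 q [-0.14  0.24  1.96  0.54  0.47  2.27]
[275 173  11  10  73] [280.2 177.9]
[319 181   5   4  17] [320.9 182.6]
[265 213   8  12  24] [268.5 218.3]
```

The lever is freed and leaning on the guard finger (Ft = -3.3 N). I'll press 4 mm deeper, then carry it back.

```bash
python3 -m pendant '{"grip":[-0.36,-0.36,-0.36,-0.36],"linear":[[0,0.8,1.8],[0,0.6,1.4],[0,0,0],[0,0,0]],"angular":[[0,0,0],[0,0,0],[0,0,0],[0,0,0]]}'>/dev/null
python3 go2.py 0.62 7 199; python3 blobs.py | head -3
```

```text
t 25.27 lin [ 0.2 -0.3  1.2] ang [ 0.003 -0.     0.006]
front t,r 6.3 200.0 rear -19.7 189.1 side 0.2 tool a 0.223 F t,r -3.5 4.2 w 28.2 q [-0.14  0.24  1.96  0.55  0.47  2.26]
[274 175  12   8  73] [279.5 178.8]
[319 181   4   4  14] [320.5 182.7]
[265 212   8  13  25] [268.6 217.7]
```

```bash
python3 -m pendant '{"grip":[-0.36,-0.36,-0.36,-0.36,-0.36,-0.36,-0.36,-0.36],"linear":[[0,0.5,1.2],[0,4.5,-1.7],[0,4.5,-1.7],[0,4.5,-1.7],[0,4.5,-1.7],[0,4.5,-1.7],[0,4.5,-1.7],[0,0,0]],"angular":[[0,0,0],[0.025,0,0],[0.025,0,0],[0.025,0,0],[0.025,0,0],[0.025,0,0],[0.025,0,0],[0,0,0]]}'>/dev/null
python3 go2.py 0.47 7 198.5; python3 blobs.py | head -3
```

```text
t 25.98 lin [ 0.3 -2.7  0.9] ang [0.004 0.001 0.004]
front t,r 4.2 198.2 rear -21.7 187.3 side 0.3 tool a 0.074 F t,r -5.0 6.5 w 28.2 q [-0.2   0.22  2.11  1.16  0.36  1.61]
[289 181  10  10  70] [293.9 186.1]
[272 216   8  13  22] [276.  220.9]
0 ptr [293.  234.7] btn [328.3 209. ]
```

```bash
python3 -m pendant '{"grip":[-0.41,-0.45,-0.45,-0.45,-0.45,-0.45,-0.45,-0.45,-0.45],"linear":[[0,0,0],[0,3.5,-1.4],[0,4.5,-1.8],[0,4.5,-1.8],[0,4.5,-1.8],[0,4.5,-1.8],[0,4.5,-1.8],[0,4.5,-1.8],[0,0,0]],"angular":[[0,0,0],[0.025,0,0],[0.025,0,0],[0.025,0,0],[0.025,0,0],[0.025,0,0],[0.025,0,0],[0.025,0,0],[0,0,0]]}'>/dev/null
python3 go2.py 0.295 7 198.5; python3 blobs.py | head -3
```

```text
t 26.78 lin [-0.  -2.3  1.3] ang [0.006 0.001 0.003]
front t,r 2.6 198.0 rear -19.6 188.8 side -0.0 tool a -0.099 F t,r -5.1 6.3 w 24.0 q [-0.29  0.26  2.26  1.92  0.49  0.77]
[303 191   9   8  41] [308.  195.5]
[280 220   7  12  17] [283.4 225.3]
0 ptr [293.  234.7] btn [328.3 209. ]
```

```bash
python3 -m pendant '{"grip":[-0.45,-0.45,-0.45,-0.45,-0.45,-0.45,-0.45,-0.45,-0.45,-0.45],"linear":[[0,4.3,-1.7],[0,4.4,-1.8],[0,4.5,-1.8],[0,4.5,-1.8],[0,4.5,-1.8],[0,4.5,-1.8],[0,4.5,-1.8],[0,4.5,-1.8],[0,0,0],[0,0,0]],"angular":[[0.025,0,0],[0.025,0,0],[0.025,0,0],[0.025,0,0],[0.025,0,0],[0.025,0,0],[0.025,0,0],[0.025,0,0],[0,0,0],[0,0,0]]}'>/dev/null
python3 go2.py 0.07 7 198.5; python3 blobs.py | head -3
```

```text
t 27.67 lin [-0.1  4.   0.2] ang [0.032 0.003 0.003]
front t,r 9.2 199.1 rear -13.7 190.2 side -0.0 tool a -0.298 F t,r -3.8 5.4 w 24.5 q [-0.41  0.41  2.39  2.26  0.86  0.29]
[322 178   7   8  36] [324.8 181.5]
[316 200  11  11  39] [320.5 206.4]
[287 226   8  13  27] [290.8 231.4]
```

```bash
python3 -m pendant '{"grip":[-0.45,-0.45,-0.45,-0.45,-0.45,-0.45],"linear":[[0,4.4,-1.4],[0,4.5,-1.5],[0,4.5,-1.7],[0,2,-0.7],[0,0,0],[0,0,0]],"angular":[[0.025,0,0],[0.025,0,0],[0.025,0,0],[0.01,0,0],[0,0,0],[0,0,0]]}'>/dev/null
python3 go2.py 0 7 198.5; python3 blobs.py | head -3
```

```text
t 28.22 lin [-0.1  1.9  0.6] ang [0.016 0.004 0.003]
front t,r 6.9 198.8 rear -15.6 189.8 side -0.1 tool a -0.384 F t,r -4.3 6.2 w 24.2 q [-0.46  0.52  2.43  2.31  1.05  0.15]
[322 178   7   8  36] [325.  181.7]
[322 205   8  11  36] [325.1 211.4]
[289 228   9  14  33] [293.4 234.4]
```

```bash
python3 -m pendant '{"grip":[-0.45,-0.45,-0.45,-0.45,-0.45],"linear":[[0,2.2,-0.8],[0,2.2,-0.8],[0,0,0],[0,0,0],[0,0,0]],"angular":[[0.01,0,0],[0.01,0,0],[0,0,0],[0,0,0],[0,0,0]]}'>/dev/null
python3 go2.py 0 7 198.5; python3 blobs.py | head -3
```

```text
t 28.68 lin [-0.8 -0.4  1.6] ang [-0.008  0.003  0.005]
front t,r 4.3 199.2 rear -18.1 189.6 side -0.8 tool a -0.408 F t,r 1.5 4.4 w 24.4 q [-0.47  0.55  2.44  2.31  1.1   0.11]
[322 178   7   8  36] [325.  181.7]
[322 205   8  11  37] [324.6 210.6]
[290 228   8  14  32] [293.6 234.4]
```

The lever is on its stop at off (pointer at (293.6,234.4), Ft no longer negative). I'll let the button out and withdraw along the lever, then up.

```bash
python3 -m pendant '{"grip":[-0.45,-0.45,-0.45,-0.45,-0.45,-0.45,-0.45,-0.45,-0.45,-0.45,-0.45,-0.45],"linear":[[0,-1,-3.5],[0,-1.6,-3.7],[0,-1.9,-4.6],[0,-1.9,-4.6],[0,-3,-7],[0,-3,-7],[0,-9,-3.5],[0,-14,-5],[0,-14,-5],[0,-14,-5],[0,-14,-5],[0,-9,-3]],"angular":[[0,0,0],[0,0,0],[0,0,0],[0,0,0],[0,0,0],[0,0,0],[0,0,0],[0,0,0],[0,0,0],[0,0,0],[0,0,0],[0,0,0]]}'
python3 go2.py 0 7 198.5; python3 -m pendant '{"grip":[-0.45,-0.45,-0.45],"linear":[[0,0,0],[0,0,0],[0,0,0]],"angular":[[0,0,0],[0,0,0],[0,0,0]]}' >/dev/null; python3 blobs.py | sed 's/^/ /' | head -4
```

```text
t: 29.73
ee_pos: [518.5, -41.2, 292.7]
orientation: [-1.64, 1.193, -0.829]
ft_force: [-0.1, 0.5, -0.1]
width: 24.2
grasp_force: 0.0
t 29.73 lin [-0.9 86.8 60. ] ang [-0.008  0.002  0.006]
front t,r 61.1 287.3 rear 38.9 277.7 side -0.5 tool a -0.408 F t,r -0.0 -0.1 w 24.2 q [-0.53  0.19  2.44  2.07  0.91  0.47]
 [322 178   7   8  34] [325.2 181.6]
 [322 203   8  12  80] [325.9 208.5]
 [290 228   8  14  33] [293.6 234.4]
 0 ptr [293.  234.7] btn [328.3 209. ]
```

Run:
```python
import cv2,numpy as np
from workcell import ctrl
for im in(cv2.imread("pics/side0.png")[:,:,::-1].astype(int),ctrl.get_image("side").astype(int)):
    red=((im[...,0]>90)&(im[...,1]<.45*im[...,0])&(im[...,2]<.45*im[...,0])).astype(np.uint8); red[:150]=0;red[270:]=0;red[:,:210]=0;red[:,335:]=0
    n,l,st,c=cv2.connectedComponentsWithStats(red); print([(int(st[i,4]),c[i].round(1).tolist()) for i in range(1,n) if st[i,4]>5])
print(ctrl.get_obs()["t"],ctrl.get_obs()["ft_force"].round(1))
print(ctrl.close_job())
```

```text
[(30, [325.1, 181.5]), (116, [327.7, 208.7]), (33, [293.4, 234.6])]
[(35, [325.1, 181.7]), (117, [327.6, 208.8]), (33, [293.6, 234.4])]
30.0833 [-0.5 -0.1  0.2]
the job is handed in; nothing more can be done
None
```

I put the brake on to the 0.76 notch in the green band, where it held hands-off for over a second, then released it to off and handed the job in at about 30 s; on the first press the lever slipped off the fingertip and caught at 0.62, so I pressed the button again there and held it in all the way to off.

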